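Nudge a battery row up to its hidden stop with the spudger

ROBOT

A 6-joint arm with a two-finger parallel gripper is mounted at the origin on a cart in front of the work surface, level with it; the furniture and walls round the work are solid. World frame = base frame: x ahead of the robot, y to its left, z up, the work surface at z = 0. Lengths are in m, angles in rad, forces in N, time in s.
With the tool pointing down it reaches from about 0.35 to 0.85 m from the base axis. Payload 8.1 kg.
Tool frame: the origin (TCP) lies on the centre line of the jaws, within the pads' length; the fingertips stand 19 mm ahead of it and the grasp point (between the pads) is the TCP; z points along the fingers, y is the line along which they close (so a half turn about z gives the same grasp; the last joint's range is limited). The gripper opens to 93 mm and grips with 3 to 60 N. Pads are 15 mm wide; open, the fingers measure 128 mm over their backs; the gripper's body (75 mm by 188 mm) begins 65 mm behind the grasp point.
Start: joints at [-0.085, 0.13, 1.488, -0, 1.523, -0.085], TCP at [0.6, 0, 0.238] pointing down, gripper open.
Joint ranges: [-2.96, 2.96], [-0.89, 2.26], [0.02, 2.5], [-1.34, 4.48], [0, 2.73], [-2.66, 2.66]. Speed limits (rad/s): [2.39, 2.39, 2.79, 3.14, 3.14, 3.14].

INTERFACE

Orientations are given as [roll, pitch, yaw] about the fixed x, y, z axes, in that order (R = Rz(yaw) Ry(pitch) Rx(roll)).
In Python, from workcell import observe, vision, order gives the robot as it stands.
- The arm moves only by the tool servo_tool, never from a script. Its argument "increments" is a list of rows, each an object with "twist": the turn, a rotation vector about the tool's x, y, z in rad, a list of three; "offset": the shift along the tool's x, y, z in m, a list of three; "gripper": the closure in counts, from 0 (fully open) to 255 (shut). A call has 1 to 20 rows; each row is the pose to reach, as a shift and turn from the pose commanded when the call began, along the tool's axes at that moment; what a row does not reach only later rows make up. A row lasts 1/10 s, in which the tool goes at most 50 mm and 8.59 degrees, less where a joint would pass 70% of its speed; a pose out of reach is approached as far as the arm can. A call with a gripper value outside its range is refused whole. The fingers move at their own pace and stop on an object; "newtons" is the grip in N (left out, the last holds). Time passes only in rows, so rows that repeat a pose let the fingers close. It gives the time, the measured TCP pose, the force, the opening and the grip force at its end, in the units of the state.
- observe(): the state, without advancing time (a new reading comes with each control period).
- vision.read_camera(name): name is "scene" or "side" or "wrist"; returns a dict with "image" (480x640x3 uint8, blue, green, red), "fx", "fy", "cx", "cy" (pixels), "k1" (the pictures are not rectified: a ray, as slopes to the right and down, at radius r is drawn at 1 + k1 r^2 times it, then the intrinsics apply), "rvec" (rotation vector, rad) and "tvec" (3), from world to camera coordinates, as OpenCV has them; the wrist camera has in their place "hand_eye" (4x4, takes a point from camera to tool coordinates, whose origin is the TCP and whose axes are the flange's). Camera axes: x right, y down, z forward; pixel columns grow to the right and rows downward; lengths in m; the calibration is good to about 2 mm. A picture is of the moment at which its call begins: read the wrist's pose just before it. There is no depth.
- order.finish_job(): hands the job in; it is judged then, once.
The state is a dict: "clock": time; "joint_positions": joint angles; "joint_velocities": joint speeds; "joint_torque": joint torques, N m; "eef_pos": TCP position; "eef_rot": TCP orientation; "force": force on the tool from outside, world axes, zero at the start; "wrist_torque": the same for the moment, N m; "width": opening from 0.0 (shut) to 1.0 (fully open); "gripper_force": force on a finger pad.
Only numpy, scipy, OpenCV 4.12 (cv2) and the standard library are available. Lean on these libraries where they do the work, as an engineer would, in place of code of your own. Each camera call takes 0.05 s, during which the arm holds its last target. There are 200 camera calls.

TASK

Take the blue plastic spudger from its grey rest and use its end to nudge the row of six grey battery cells along the channel of the jig, under the hood, in several small taps with the tool drawn back between taps, until the cells are fully up against the stop hidden inside. Tap gently so that the stop is not shoved back, touch the live cells with nothing but the spudger, and finally lay the spudger back in both notches of its rest. Leave the multimeter, the wheel and the side cutters alone.

Things in the scene. Friction and masses are not known exactly. Their poses are not given: they have to be found in the camera images.
- jig: Fixed aluminium jig plate 96 mm wide. Origin on the bench, on the channel's centre line; x along the channel towards the hood, y left. Plate x = -100 to +125 mm, its top (channel floor) 14 mm up. Black rails x = -70 to +125, top 30 mm, leave a channel 73 mm wide. The mouth end (towards the robot) is open. The hidden stop's face is at an unknown x between +55 and +80 mm.
- hood (a point): Centre of the top of the jig's grey hood, 41 mm above the bench (screw heads 44). The hood covers the jig from x = +35 to +125 mm, inside height to 37 mm above the bench, closed at the back.
- cells: Row of six grey round cells taped together, 113 (x) x 70 (y) x 18 mm, 0.21 to 0.35 kg, loose in the channel with 1.5 mm play each side. Origin: centre of underside; x along the jig's x within 2 degrees. Near end: round side of the first cell, 56 mm towards -x. Push it at mid-height (23 mm above the bench) near the centre line; it slides with 1 to 4 N.
- spudger_center (a point): Centre of the blue plastic spudger, a straight bar 145 mm long (its y), 12 mm wide (x), 8 mm thick (z), 18 g; either end serves. It starts in the rest's notches, along the rest's x, its centre 28 mm above the bench and within 10 mm of the rest's middle.
- spudger: The same spudger; this origin is at the centre of its underside. y along its length.
- tool_rest: Grey tool rest fixed to the bench left or right of the jig, base 140 x 50 x 5 mm; origin on the bench at its centre, x along its length. Posts at x = +50 and -50 mm (8 mm thick, 40 wide) have notches: floor 24 mm above the bench, 22 mm wide there, flared cheeks up to 37 mm. Free room for fingers between the posts.
- feeler (a joint): Light spring pin (under 1 N) that stands 6 mm proud of the hidden stop's face; 0 = free, 0.006 = pushed in flush, that is, the cells are hard up against the stop.
- stop_block (a joint): How far the hidden stop block has been shoved back from its setting (m), 0 at the start. It is held by friction and slips when pushed with more than about 14 N; it does not come back.
- meter: Bystander: yellow multimeter 130 x 66 x 39 mm, on the other side of the jig from the rest. Origin centre of underside.
- wheel: Bystander: black drive wheel lying flat, 68 mm across, 26 mm high. Origin centre of underside.
- cutters: Bystander: red side cutters 128 x 52 x 12 mm lying flat. Origin centre of underside.
There are look-alikes about, which are no part of the job. What is shaped like the cells but red is not meant.

How it is judged:
On the way, in this order (a step that is already met when the one before it is completed fails the run):
1. the spudger is lifted out of its rest (height (world z) of spudger_center above 0.042 m), for 0.1 s.
2. a first tap has moved the cells at least 5 mm but not yet to the feeler pin, and the spudger is drawn off them (distance of cells from where it was at the start of the episode above 0.005 m and contact force between spudger and cells below 0.05 N and value of joint feeler below 0.001 m), for 0.1 s.
3. the cells are up against the hidden stop (within 1.5 mm) and the spudger is drawn off them (value of joint feeler above 0.0045 m and contact force between spudger and cells below 0.05 N), for 0.2 s.
At the end, for the whole second after the job is handed in: Cells flat in the channel within 1.5 mm of the hidden stop (feeler in over 4.5 mm), stop shoved back under 4 mm, spudger at rest in both notches of its rest (centred within 25 mm lengthways, 12 mm sideways), bystanders within 20 mm of where they were (value of joint feeler above 0.0045 m and value of joint stop_block below 0.004 m and angle between the x axis of cells and the x axis of jig, either way round below 0.08 rad and z of cells in the frame of jig between 0.01 and 0.018 m and linear speed of each of cells, spudger below 0.02 m/s and x of spudger_center in the frame of tool_rest between -0.025 and 0.025 m and y of spudger_center in the frame of tool_rest between -0.012 and 0.012 m and z of spudger_center in the frame of tool_rest between 0.024 and 0.034 m and angle between the y axis of spudger and the x axis of tool_rest, either way round below 0.2 rad); the robot touches nothing.
It fails at once if the stop is shoved back 4 mm or more (value of joint stop_block above 0.004 m).
It fails at once if the robot itself touches the cells (contact force between any of the fingers, the arm and cells above 0.5 N).
It fails at once if a bystander is moved more than 20 mm (distance of any of meter, wheel, cutters from where it was at the start of the episode above 0.02 m).
It also fails if it takes over 61 s, if anything falls off the work surface, if the arm or the gripper's body presses on something with over 40 N, if the wrist force passes 120 N, or if a joint passes its speed limit or range.

## Working session

There is one attempt and no reset: what is moved stays moved. The work goes in short steps, Python scripts to look and compute and a tool call to move; the robot and the scene stay as the last step left them, time stands still between calls to the robot, and variables do not carry over. Pictures are saved under pics/ and viewed, at most 10 in all, crops included, and the job is handed in when it is done.

Besides the shell and the picture viewer there is one more tool, called as name(argument=value, ...) on one line, values as JSON. servo_tool: Moves the arm, as the interface text tells. Its arguments: {"type":"object","properties":{"increments":{"type":"array"},"newtons":{"type":"number"}},"required":["increments"]}

```bash
mkdir -p pics; ls; cat > h.py <<'E'
import numpy as np, cv2
from workcell import observe, vision, order
from scipy.spatial.transform import Rotation as R
def cam(name):
    s=observe(); c=vision.read_camera(name)
    if 'hand_eye' in c:
        T=np.eye(4); T[:3,:3]=R.from_euler('xyz',s['eef_rot']).as_matrix(); T[:3,3]=s['eef_pos']
        M=T@np.array(c['hand_eye'])   # camera->world
    else:
        W=np.eye(4); W[:3,:3]=cv2.Rodrigues(np.array(c['rvec'],float))[0]; W[:3,3]=np.ravel(c['tvec']); M=np.linalg.inv(W)
    c['M']=M; return c
def ray(c,u,v):
    K=np.array([[c['fx'],0,c['cx']],[0,c['fy'],c['cy']],[0,0,1]],float)
    p=cv2.undistortPoints(np.array([[[u,v]]],float),K,np.array([c['k1'],0,0,0,0.]))[0,0]
    return c['M'][:3,3], c['M'][:3,:3]@np.array([p[0],p[1],1])
def pt(c,u,v,z):
    o,d=ray(c,u,v); return o+d*(z-o[2])/d[2]
E
python3 - <<'E'
from h import *
import pickle
d={}
for n in ('scene','side','wrist'):
    c=cam(n); d[n]=c; cv2.imwrite(f'pics/{n}0.png',c['image']); print(n,c['M'][:3,3].round(3),c['M'][:3,2].round(2))
pickle.dump(d,open('c0.pkl','wb'))
print(observe())
E
```

```text
pics
scene [ 0.096 -0.768  1.031] [ 0.38  0.57 -0.73]
side [0.105 0.731 0.684] [ 0.42 -0.69 -0.59]
wrist [0.599 0.077 0.383] [-0.   -0.28 -0.96]
{'clock': 0.15, 'joint_positions': array([-8.53958820e-02,  1.30971775e-01,  1.48899568e+00,  7.45115284e-06,
        1.52299205e+00, -8.53811393e-02]), 'joint_velocities': array([-0.00023523, -0.00391222, -0.00460916,  0.00054222,  0.00024286,
        0.00044418]), 'joint_torque': array([ 8.59073725e-05, -5.60473788e+01, -4.92333663e+01,  7.68201635e-02,
        3.05504061e-02, -1.41810942e-04]), 'eef_pos': array([5.99607236e-01, 6.11128853e-05, 2.36856277e-01]), 'eef_rot': array([-3.14023142e+00, -1.23976390e-04,  1.57078114e+00]), 'force': array([-0.45134608, -0.07201401, -1.02810052]), 'wrist_torque': array([ 0.02214994, -0.00378511,  0.02034523]), 'gripper_force': 0.0, 'width': 0.9991326649337974}
```

View pics/scene0.png

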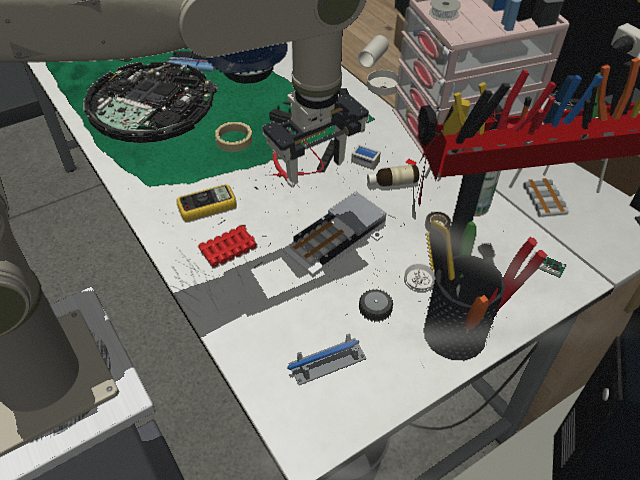

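View pics/side0.png

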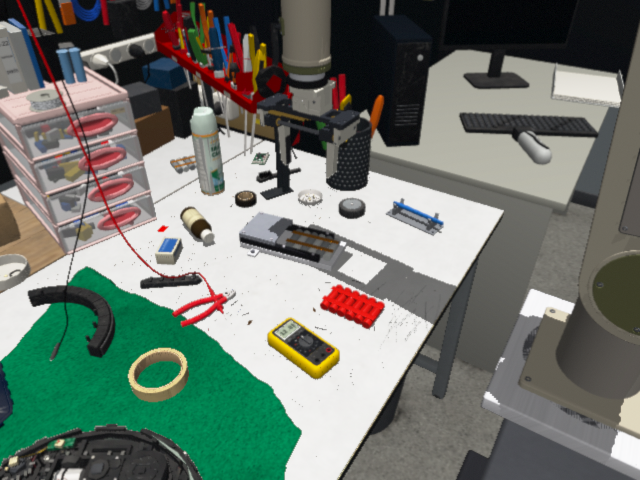

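Candidates. The grey six-cell row in the jig is at scene (325,242) / side (310,242). Look-alikes are the red row at scene (228,245) and a grey row by the back at scene (545,196). The jig one fits, because it sits in the channel in front of the hood. The blue spudger on its grey rest is at scene (323,357) / side (418,213). I'll confirm these in one enlarged crop.

```bash
cat > m0.py <<'E'
from h import *
import pickle
d=pickle.load(open('c0.pkl','rb'))
s,e=d['scene']['image'],d['side']['image']
a=cv2.resize(s[185:285,260:395],(540,400),interpolation=3)[:290]
b=cv2.resize(e[205:280,230:360],(520,300),interpolation=3)
r=cv2.resize(s[325:390,280:375],(260,178),interpolation=3)
m=np.zeros((595,800,3),np.uint8); m[:290,:540]=a; m[292:592,:520]=b; m[:178,540:800]=r
cv2.imwrite('pics/crop.png',m)
for n,(x0,x1,y0,y1) in (('scene',(270,380,330,390)),('side',(380,450,190,240))):
    h=cv2.cvtColor(d[n]['image'],cv2.COLOR_BGR2HSV); k=cv2.inRange(h,(100,90,60),(125,255,255))
    z=np.zeros_like(k); z[y0:y1,x0:x1]=k[y0:y1,x0:x1]
    p=cv2.findNonZero(z)[:,0].astype(float); c=p.mean(0); u=np.linalg.svd(p-c,full_matrices=False)[2][0]; t=(p-c)@u
    E=[c+u*t.min(),c+u*t.max()]; P=[pt(d[n],*q,0.029) for q in E]
    print(n,np.round(E),np.round(P,4),np.linalg.norm(P[0]-P[1]),'mid',(P[0]+P[1])/2,'centroid',pt(d[n],*c,0.029))
E
python3 m0.py
```

```text
scene [[358. 341.]
 [288. 367.]] [[ 0.5233 -0.2692  0.029 ]
 [ 0.3822 -0.2456  0.029 ]] 0.14310710184624562 mid [ 0.45275187 -0.25736661  0.029     ] centroid [ 0.44889374 -0.2567775   0.029     ]
side [[394. 202.]
 [442. 223.]] [[ 0.5149 -0.2579  0.029 ]
 [ 0.3778 -0.2356  0.029 ]] 0.1388890106384216 mid [ 0.44632687 -0.24675514  0.029     ] centroid [ 0.4442806  -0.24641733  0.029     ]
```

View pics/crop.png

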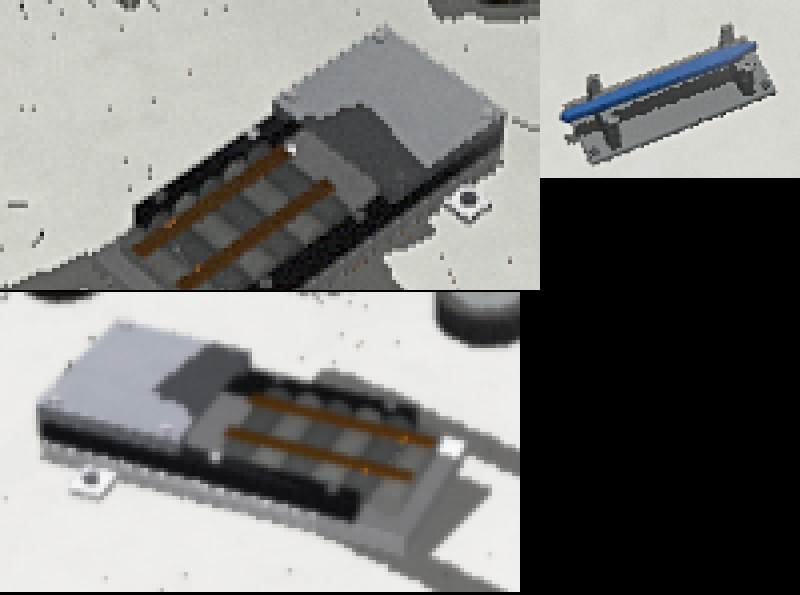

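The crops confirm it: grey cells with orange tape in the channel in front of the hood, and the blue bar lying in the two posts of the rest. The hood-top corners are at scene (355,192), (386,213) and (329,211). I'll check the wrist view next.

```bash
python3 - <<'E'
from h import *
import pickle
d=pickle.load(open('c0.pkl','rb'))
for q in ((355,192),(386,213),(329,211)): print('scene',pt(d['scene'],*q,.041).round(4))
for q in ((260,212.5),(292.5,219.5),(239,232),(277,242)): print('side',pt(d['side'],*q,.041).round(4))
w=d['wrist']
for q in ((0,0),(639,0),(0,479),(639,479),(320,240)): print('wrist',q,pt(w,*q,.03).round(3))
print(w['hand_eye'])
E
```

```text
scene [0.7477 0.0558 0.041 ]
scene [ 0.7662 -0.0372  0.041 ]
scene [0.6628 0.0371 0.041 ]
side [ 0.7544 -0.0239  0.041 ]
side [ 0.6726 -0.0415  0.041 ]
side [0.7442 0.0648 0.041 ]
side [0.6502 0.0489 0.041 ]
wrist (0, 0) [0.291 0.218 0.03 ]
wrist (639, 0) [0.909 0.218 0.03 ]
wrist (0, 479) [ 0.115 -0.401  0.03 ]
wrist (639, 479) [ 1.086 -0.4    0.03 ]
wrist (320, 240) [ 0.601 -0.023  0.03 ]
[[-3.83848114e-04 -9.60733238e-01 -2.77473418e-01  7.65773037e-02]
 [ 9.99999773e-01 -2.14963692e-04 -6.39071171e-04 -9.15579536e-04]
 [ 5.54330205e-04 -2.77473600e-01  9.60733102e-01 -1.46055098e-01]
 [ 0.00000000e+00  0.00000000e+00  0.00000000e+00  1.00000000e+00]]
```

View pics/wrist0.png

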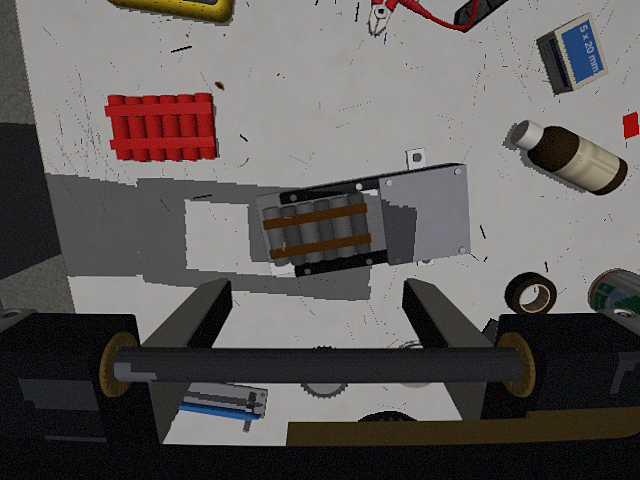

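The wrist view shows the jig clearly. Hood top corners are (385,177), (466,164), (470,251) and (388,263); the mouth of the plate is at (258,195)-(268,276), and the cells' near end is around (265,238). I'll move above the rest now, tool x along the spudger.

servo_tool(increments=[{"twist": [0,0,0.15],"offset": [-0.03,-0.03,0],"gripper": 120},{"twist": [0,0,0.3],"offset": [-0.06,-0.05,0],"gripper": 120},{"twist": [0,0,0.45],"offset": [-0.09,-0.07,0],"gripper": 120},{"twist": [0,0,0.6],"offset": [-0.12,-0.09,0],"gripper": 120},{"twist": [0,0,0.75],"offset": [-0.15,-0.11,0],"gripper": 120},{"twist": [0,0,0.9],"offset": [-0.18,-0.13,0],"gripper": 120},{"twist": [0,0,1.05],"offset": [-0.2,-0.15,0],"gripper": 120},{"twist": [0,0,1.2],"offset": [-0.22,-0.17,0],"gripper": 120},{"twist": [0,0,1.35],"offset": [-0.24,-0.19,0],"gripper": 120},{"twist": [0,0,1.5],"offset": [-0.25,-0.2,0.02],"gripper": 120},{"twist": [0,0,1.65],"offset": [-0.25,-0.2,0.03],"gripper": 120},{"twist": [0,0,1.74],"offset": [-0.25,-0.2,0.03],"gripper": 120},{"twist": [0,0,1.74],"offset": [-0.25,-0.2,0.03],"gripper": 120},{"twist": [0,0,1.74],"offset": [-0.25,-0.2,0.03],"gripper": 120},{"twist": [0,0,1.74],"offset": [-0.25,-0.2,0.03],"gripper": 120}], newtons=10)

```text
clock: 1.65
eef_pos: [0.4002, -0.25, 0.2079]
eef_rot: [3.141, -0.0, -0.167]
force: [-0.1, 1.0, -0.3]
width: 0.531
gripper_force: 0.0
```

```bash
python3 - <<'E'
from h import *
import pickle
w=pickle.load(open('c0.pkl','rb'))['wrist']
H=np.array([pt(w,*q,.041)[:2] for q in ((385,177),(466,164),(470,251),(388,263))])
m=(H[0]+H[3])/2; f=(H[1]+H[2])/2
print('hood centre',H.mean(0),'ang',np.degrees(np.arctan2(*(f-m)[::-1])),'len',np.linalg.norm(f-m),'wid',np.linalg.norm(H[0]-H[3]),np.linalg.norm(H[1]-H[2]))
P=np.array([pt(w,*q,.014)[:2] for q in ((258,195),(268,276))]); print('mouth',P.mean(0),np.linalg.norm(P[0]-P[1]))
print('near end',pt(w,265,238,.023))
c=cam('wrist'); pickle.dump(c,open('c1.pkl','wb')); cv2.imwrite('pics/wrist1.png',c['image'])
s=observe(); print(s['clock'],s['eef_pos'],s['eef_rot'],s['width'])
h=cv2.cvtColor(c['image'],cv2.COLOR_BGR2HSV); k=cv2.inRange(h,(100,90,60),(125,255,255))
n,l,st,ce=cv2.connectedComponentsWithStats(k)
for i in range(1,n):
    if st[i,4]>300: print(st[i],ce[i])
E
```

```text
hood centre [0.7135151  0.00678893] ang 9.046838555850384 len 0.08596699759793168 wid 0.0925469319544513 0.0932258587890127
mouth [ 0.53635297 -0.02407224] 0.0964059997348004
near end [ 0.53990982 -0.02289919  0.023     ]
1.7 [ 0.40026852 -0.24998382  0.20797822] [ 3.14128122e+00 -5.14853335e-04 -1.67087684e-01] 0.5308807295888468
[ 308   94   13  153 1315] [313.79467681 165.0608365 ]
```

View pics/wrist1.png

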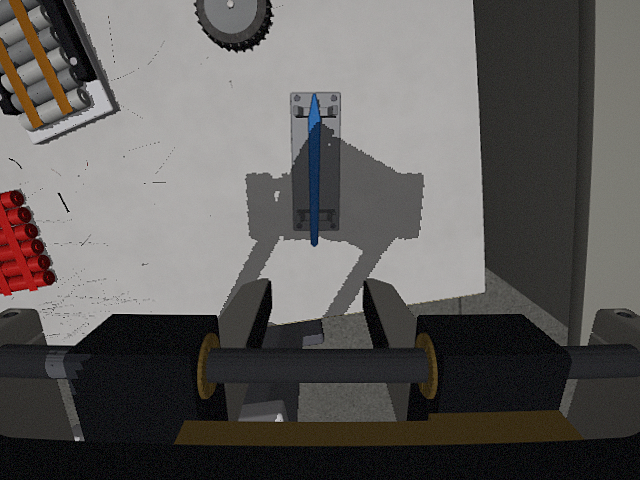

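The spudger is seen end-on from (314,94) to (315,246) and the rest base corners are (291,93), (341,92), (339,231), (293,231). The wheel is clear at (233,15).

```bash
python3 - <<'E'
from h import *
import pickle
c=pickle.load(open('c1.pkl','rb'))
h=cv2.cvtColor(c['image'],cv2.COLOR_BGR2HSV); k=cv2.inRange(h,(100,90,60),(125,255,255)); k[:, :300]=0; k[:,330:]=0; k[260:]=0
p=cv2.findNonZero(k)[:,0]
for a,b in ((100,130),(200,235)):
    q=p[(p[:,1]>=a)&(p[:,1]<b)].mean(0); print(q, pt(c,*q,.032))
A=pt(c,314,94,.032);B=pt(c,315,247,.032); print('ends',A,B,np.linalg.norm(A-B),'mid',(A+B)/2,'ang',np.degrees(np.arctan2(A[1]-B[1],A[0]-B[0])))
C=np.array([pt(c,*q,.005) for q in ((291,93),(341,92),(339,231),(293,231))]); print('rest',C.mean(0), np.linalg.norm(C[0]-C[1]),np.linalg.norm(C[0]-C[3]),np.degrees(np.arctan2(*(C[0]+C[1]-C[2]-C[3])[:2][::-1])))
P=[pt(c,*q,.014) for q in ((40,143),(116,105))]; print('mouth',P,np.linalg.norm(P[0]-P[1]))
for q in ((33,130),(90,105)): print('near end',pt(c,*q,.025))
E
```

```text
[313.79734219 116.28903654] [ 0.50119014 -0.26490143  0.032     ]
[313.77011494 216.1532567 ] [ 0.40980645 -0.24924015  0.032     ]
ends [ 0.51989711 -0.26828298  0.032     ] [ 0.37837371 -0.24511461  0.032     ] 0.14340727154221752 mid [ 0.44913541 -0.25669879  0.032     ] ang -9.297251918216249
rest [ 0.45624927 -0.25923501  0.005     ] 0.04854665845586611 0.13834521749817413 -9.607000904570311
mouth [array([0.52723406, 0.01152108, 0.014     ]), array([ 0.54663503, -0.07811716,  0.014     ])] 0.09171374953276984
near end [0.53851682 0.0051883  0.025     ]
near end [ 0.54913398 -0.05924906  0.025     ]
```

servo_tool(increments=[{"twist": [0,0,0],"offset": [0.012,0,0.045],"gripper": 120},{"twist": [0,0,0],"offset": [0.024,-0.001,0.09],"gripper": 120},{"twist": [0,0,0],"offset": [0.024,-0.001,0.13],"gripper": 120},{"twist": [0,0,0],"offset": [0.024,-0.001,0.155],"gripper": 120},{"twist": [0,0,0],"offset": [0.024,-0.001,0.17],"gripper": 120},{"twist": [0,0,0],"offset": [0.024,-0.001,0.175],"gripper": 120},{"twist": [0,0,0],"offset": [0.024,-0.001,0.175],"gripper": 160},{"twist": [0,0,0],"offset": [0.024,-0.001,0.175],"gripper": 190},{"twist": [0,0,0],"offset": [0.024,-0.001,0.175],"gripper": 255},{"twist": [0,0,0],"offset": [0.024,-0.001,0.175],"gripper": 255},{"twist": [0,0,0],"offset": [0.024,-0.001,0.175],"gripper": 255},{"twist": [0,0,0],"offset": [0.024,-0.001,0.175],"gripper": 255},{"twist": [0,0,0],"offset": [0.024,-0.001,0.175],"gripper": 255}], newtons=10)

```text
clock: 3.0
eef_pos: [0.4241, -0.2533, 0.0331]
eef_rot: [3.141, -0.001, -0.169]
force: [-1.3, -0.0, 3.7]
width: 0.097
gripper_force: 10.0
```

servo_tool(increments=[{"twist": [0,0,0],"offset": [0,0,-0.01],"gripper": 255},{"twist": [0,0,0],"offset": [0,0,-0.025],"gripper": 255},{"twist": [0,0,0],"offset": [0,0,-0.045],"gripper": 255},{"twist": [0,0,0],"offset": [0,0,-0.067],"gripper": 255},{"twist": [0,0,0],"offset": [0,0,-0.067],"gripper": 255},{"twist": [0,0,-0.06],"offset": [-0.005,-0.03,-0.067],"gripper": 255},{"twist": [0,0,-0.12],"offset": [-0.01,-0.06,-0.067],"gripper": 255},{"twist": [0,0,-0.18],"offset": [-0.015,-0.09,-0.067],"gripper": 255},{"twist": [0,0,-0.24],"offset": [-0.02,-0.12,-0.067],"gripper": 255},{"twist": [0,0,-0.3],"offset": [-0.025,-0.15,-0.067],"gripper": 255},{"twist": [0,0,-0.337],"offset": [-0.03,-0.18,-0.067],"gripper": 255},{"twist": [0,0,-0.337],"offset": [-0.035,-0.2,-0.067],"gripper": 255},{"twist": [0,0,-0.337],"offset": [-0.035,-0.207,-0.067],"gripper": 255},{"twist": [0,0,-0.337],"offset": [-0.035,-0.207,-0.067],"gripper": 255},{"twist": [0,0,-0.337],"offset": [-0.035,-0.207,-0.067],"gripper": 255},{"twist": [0,0,-0.337],"offset": [-0.035,-0.207,-0.067],"gripper": 255}])

```text
clock: 4.6
eef_pos: [0.4242, -0.044, 0.0995]
eef_rot: [3.141, 0.0, 0.167]
force: [-0.3, -0.9, -0.9]
width: 0.099
gripper_force: 10.0
```

```bash
python3 - <<'E'
from h import *
import pickle
c=cam('wrist'); pickle.dump(c,open('c2.pkl','wb')); cv2.imwrite('pics/wrist2.png',c['image'])
E
```

```text
(no output)
```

View pics/wrist2.png

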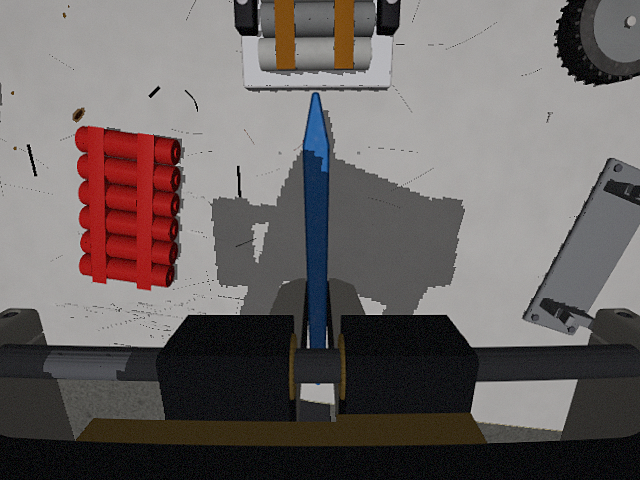

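The spudger is held straight, tip at (315,94). The mouth of the plate runs from (244,90) to (392,88) and the cells' near end is at row 73, columns 259-371.

```bash
python3 - <<'E'
from h import *
import pickle
c=pickle.load(open('c2.pkl','rb'));s=observe();print(s['clock'],s['eef_pos'],s['eef_rot'])
u=np.array([np.cos(.167),np.sin(.167)]);v=np.array([-u[1],u[0]]);o=np.array(s['eef_pos'][:2])
def L(n,q,z):
    p=pt(c,*q,z)[:2]; print(n,'world',p.round(4),'along,left mm',(1e3*np.array([(p-o)@u,(p-o)@v])).round(1))
for z in (.0945,.0915): L('tip',(315.5,94),z)
L('mouthL',(244,90),.014);L('mouthR',(392,88),.014)
L('cellL',(261,72),.023);L('cellR',(370,72),.023);L('cell mid',(315,73),.023)
L('railL',(247,34),.03);L('railR',(389,33),.03)
L('bar back',(318,300),.0945)
E
```

```text
4.65 [ 0.42422263 -0.04395521  0.09957333] [3.14146432e+00 1.49558069e-04 1.66545268e-01]
tip world [ 0.5201 -0.0278] along,left mm [97.2 -0. ]
tip world [ 0.5205 -0.0277] along,left mm [97.6  0. ]
mouthL world [0.5259 0.0203] along,left mm [110.9  46.4]
mouthR world [ 0.5429 -0.0735] along,left mm [112.1 -48.9]
cellL world [0.5368 0.0091] along,left mm [119.8  33.6]
cellR world [ 0.5478 -0.0566] along,left mm [119.8 -33. ]
cell mid world [ 0.5416 -0.0236] along,left mm [119.1   0.6]
railL world [0.5547 0.0185] along,left mm [139.   39.9]
railR world [ 0.5688 -0.0625] along,left mm [139.5 -42.3]
bar back world [ 0.4267 -0.0446] along,left mm [ 2.4 -1.1]
```

servo_tool(increments=[{"twist": [0,0,0],"offset": [0,0,0.03],"gripper": 255},{"twist": [0,0,0],"offset": [0,0,0.06],"gripper": 255},{"twist": [0,0,0],"offset": [0,0,0.0715],"gripper": 255},{"twist": [0,0,0],"offset": [0.01,0,0.0715],"gripper": 255},{"twist": [0,0,0],"offset": [0.018,0,0.0715],"gripper": 255},{"twist": [0,0,0],"offset": [0.021,0,0.0715],"gripper": 255},{"twist": [0,0,0],"offset": [0.024,0,0.0715],"gripper": 255},{"twist": [0,0,0],"offset": [0.027,0,0.0715],"gripper": 255},{"twist": [0,0,0],"offset": [0.03,0,0.0715],"gripper": 255},{"twist": [0,0,0],"offset": [0.033,0,0.0715],"gripper": 255},{"twist": [0,0,0],"offset": [0.035,0,0.0715],"gripper": 255}])

```text
clock: 5.75
eef_pos: [0.4589, -0.0372, 0.0282]
eef_rot: [-3.142, 0.0, 0.168]
force: [-2.2, -0.1, 1.0]
width: 0.1
gripper_force: 10.0
```

servo_tool(increments=[{"twist": [0,0,0],"offset": [-0.005,0,0],"gripper": 255},{"twist": [0,0,0],"offset": [-0.012,0,0],"gripper": 255},{"twist": [0,0,0],"offset": [-0.012,0,0],"gripper": 255},{"twist": [0,0,0],"offset": [-0.012,0,0],"gripper": 255},{"twist": [0,0,0],"offset": [-0.012,0,0],"gripper": 255}])

```text
clock: 6.25
eef_pos: [0.447, -0.0393, 0.0283]
eef_rot: [3.141, -0.001, 0.168]
force: [0.1, -0.7, -0.1]
width: 0.098
gripper_force: 10.0
```

```bash
python3 - <<'E'
from h import *
import pickle
c=cam('wrist'); pickle.dump(c,open('c3.pkl','wb')); cv2.imwrite('pics/wrist3.png',cv2.resize(c['image'][0:240,160:480],(800,600)))
E
```

```text
(no output)
```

View pics/wrist3.png

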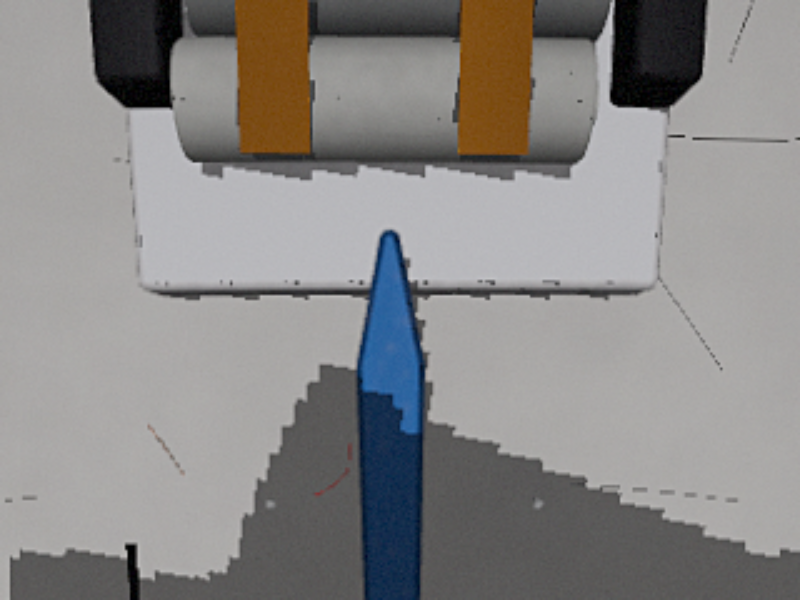

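The cells moved and the tip is clear of them: tip at (389,235), cells' near end at row 160, about 11 mm apart. Pushing cost about 2 N. Next is a second tap, then force-checked small steps.

servo_tool(increments=[{"twist": [0,0,0],"offset": [0.007,0,0],"gripper": 255},{"twist": [0,0,0],"offset": [0.011,0,0],"gripper": 255},{"twist": [0,0,0],"offset": [0.014,0,0],"gripper": 255},{"twist": [0,0,0],"offset": [0.017,0,0],"gripper": 255},{"twist": [0,0,0],"offset": [0.02,0,0],"gripper": 255},{"twist": [0,0,0],"offset": [0.023,0,0],"gripper": 255},{"twist": [0,0,0],"offset": [0.026,0,0],"gripper": 255},{"twist": [0,0,0],"offset": [0.029,0,0],"gripper": 255},{"twist": [0,0,0],"offset": [0.031,0,0],"gripper": 255},{"twist": [0,0,0],"offset": [0.031,0,0],"gripper": 255}], newtons=7)

```text
clock: 7.3
eef_pos: [0.4778, -0.034, 0.0282]
eef_rot: [3.142, -0.0, 0.168]
force: [-0.4, -0.2, 0.4]
width: 0.103
gripper_force: 7.0
```

servo_tool(increments=[{"twist": [0,0,0],"offset": [-0.005,0,0],"gripper": 255},{"twist": [0,0,0],"offset": [-0.008,0,0],"gripper": 255},{"twist": [0,0,0],"offset": [-0.008,0,0],"gripper": 255},{"twist": [0,0,0],"offset": [-0.005,0,0],"gripper": 255},{"twist": [0,0,0],"offset": [-0.002,0,0],"gripper": 255},{"twist": [0,0,0],"offset": [0.0,0,0],"gripper": 255},{"twist": [0,0,0],"offset": [0.002,0,0],"gripper": 255},{"twist": [0,0,0],"offset": [0.002,0,0],"gripper": 255}])

```text
clock: 8.1
eef_pos: [0.4794, -0.0337, 0.028]
eef_rot: [-3.141, 0.001, 0.168]
force: [-1.3, -0.1, -0.2]
width: 0.101
gripper_force: 7.0
```

servo_tool(increments=[{"twist": [0,0,0],"offset": [0.002,0,0],"gripper": 255},{"twist": [0,0,0],"offset": [0.003,0,0],"gripper": 255}])

```text
clock: 8.3
eef_pos: [0.4823, -0.0332, 0.028]
eef_rot: [-3.141, 0.0, 0.168]
force: [-1.2, -0.3, 0.8]
width: 0.099
gripper_force: 7.0
```

servo_tool(increments=[{"twist": [0,0,0],"offset": [0.002,0,0],"gripper": 255},{"twist": [0,0,0],"offset": [0.002,0,0],"gripper": 255}])

```text
clock: 8.5
eef_pos: [0.4846, -0.0329, 0.0282]
eef_rot: [3.142, -0.0, 0.168]
force: [-1.1, 0.2, -0.3]
width: 0.101
gripper_force: 7.0
```

```bash
cat > see.py <<'E'
from h import *
c=cam('wrist'); s=observe(); im=c['image']; hsv=cv2.cvtColor(im,cv2.COLOR_BGR2HSV)
u=np.array([np.cos(.167),np.sin(.167)]);o=np.array([.447,-.0393])  # s=0
def S(q,z): return round(1e3*float((pt(c,*q,z)[:2]-o)@u),1)
tape=cv2.inRange(hsv,(8,150,80),(22,255,255)); tape[150:]=0; tape[:,:200]=0; tape[:,430:]=0
b=cv2.inRange(hsv,(100,90,60),(125,255,255)); b[:,:280]=0;b[:,360:]=0
k=cv2.findNonZero(b)[:,0]; t=k[k[:,1].argmin()]
rows=np.where((tape>0).sum(1)>10)[0]
print(s['clock'],'tcp s',round(1e3*float((s['eef_pos'][:2]-o)@u),1),'tip px',t,'tip s',S(t,.023),'tape end row',rows.max(),'s',S((t[0],rows.max()+1),.027),'F',s['force'].round(1))
E
python3 see.py
```

```text
8.55 tcp s 38.1 tip px [312  93] tip s 135.8 tape end row 94 s 134.5 F [-1.8 -0.2 -0.4]
```

servo_tool(increments=[{"twist": [0,0,0],"offset": [-0.005,0,0],"gripper": 255},{"twist": [0,0,0],"offset": [-0.005,0,0],"gripper": 255},{"twist": [0,0,0],"offset": [0,0,0],"gripper": 255},{"twist": [0,0,0],"offset": [0.0015,0,0],"gripper": 255},{"twist": [0,0,0],"offset": [0.003,0,0],"gripper": 255}])

```text
clock: 9.05
eef_pos: [0.4873, -0.0324, 0.028]
eef_rot: [-3.142, 0.0, 0.168]
force: [-1.9, -0.4, -0.1]
width: 0.102
gripper_force: 7.0
```

servo_tool(increments=[{"twist": [0,0,0],"offset": [0.0015,0,0],"gripper": 255},{"twist": [0,0,0],"offset": [0.003,0,0],"gripper": 255}])

```text
clock: 9.25
eef_pos: [0.4902, -0.0319, 0.028]
eef_rot: [-3.141, 0.0, 0.168]
force: [-1.3, 0.2, -0.3]
width: 0.096
gripper_force: 7.0
```

servo_tool(increments=[{"twist": [0,0,0],"offset": [-0.005,0,0],"gripper": 255},{"twist": [0,0,0],"offset": [-0.005,0,0],"gripper": 255},{"twist": [0,0,0],"offset": [0,0,0],"gripper": 255},{"twist": [0,0,0],"offset": [0.0015,0,0],"gripper": 255},{"twist": [0,0,0],"offset": [0.003,0,0],"gripper": 255}])

```text
clock: 9.75
eef_pos: [0.4932, -0.0314, 0.028]
eef_rot: [-3.142, 0.001, 0.168]
force: [-1.6, -0.5, -0.1]
width: 0.098
gripper_force: 7.0
```

servo_tool(increments=[{"twist": [0,0,0],"offset": [0.001,0,0],"gripper": 255},{"twist": [0,0,0],"offset": [0.002,0,0],"gripper": 255}])

```text
clock: 9.95
eef_pos: [0.4951, -0.031, 0.028]
eef_rot: [-3.142, 0.0, 0.168]
force: [-2.4, -0.8, 0.3]
width: 0.097
gripper_force: 7.0
```

servo_tool(increments=[{"twist": [0,0,0],"offset": [0.001,0,0],"gripper": 255},{"twist": [0,0,0],"offset": [0.002,0,0],"gripper": 255}])

```text
clock: 10.15
eef_pos: [0.4971, -0.0307, 0.0281]
eef_rot: [-3.142, 0.0, 0.168]
force: [-2.0, 0.0, -0.7]
width: 0.104
gripper_force: 7.0
```

servo_tool(increments=[{"twist": [0,0,0],"offset": [0.001,0,0],"gripper": 255},{"twist": [0,0,0],"offset": [0.002,0,0],"gripper": 255}])

```text
clock: 10.35
eef_pos: [0.4991, -0.0304, 0.0281]
eef_rot: [-3.142, 0.0, 0.168]
force: [-2.2, -0.4, -0.6]
width: 0.104
gripper_force: 7.0
```

```bash
python3 see.py
```

```text
10.4 tcp s 53.0 tip px [312  93] tip s 150.5 tape end row 95 s 148.8 F [-1.5 -0.1 -0.8]
```

servo_tool(increments=[{"twist": [0,0,0],"offset": [0.001,0,0],"gripper": 255},{"twist": [0,0,0],"offset": [0.002,0,0],"gripper": 255}])

```text
clock: 10.6
eef_pos: [0.5011, -0.03, 0.0281]
eef_rot: [-3.142, 0.0, 0.168]
force: [-1.5, -0.6, -0.5]
width: 0.1
gripper_force: 7.0
```

servo_tool(increments=[{"twist": [0,0,0],"offset": [0.0015,0,0],"gripper": 255},{"twist": [0,0,0],"offset": [0.0015,0,0],"gripper": 255}])

```text
clock: 10.8
eef_pos: [0.5028, -0.0298, 0.0282]
eef_rot: [3.142, -0.0, 0.168]
force: [-2.0, 0.1, 0.5]
width: 0.097
gripper_force: 7.0
```

servo_tool(increments=[{"twist": [0,0,0],"offset": [0.001,0,0],"gripper": 255},{"twist": [0,0,0],"offset": [0.0015,0,0],"gripper": 255}])

```text
clock: 11.0
eef_pos: [0.504, -0.0296, 0.0281]
eef_rot: [-3.142, 0.0, 0.168]
force: [-3.1, -0.7, -0.4]
width: 0.105
gripper_force: 7.0
```

```bash
python3 see.py
```

```text
11.05 tcp s 57.8 tip px [313  93] tip s 155.5 tape end row 95 s 153.7 F [-3.8 -0.4  0.3]
```

servo_tool(increments=[{"twist": [0,0,0],"offset": [0.0005,0,0],"gripper": 255},{"twist": [0,0,0],"offset": [0.001,0,0],"gripper": 255}])

```text
clock: 11.25
eef_pos: [0.5044, -0.0294, 0.0278]
eef_rot: [-3.141, 0.001, 0.168]
force: [-5.3, -0.8, 0.4]
width: 0.096
gripper_force: 7.0
```

servo_tool(increments=[{"twist": [0,0,0],"offset": [0.0005,0,0],"gripper": 255},{"twist": [0,0,0],"offset": [0.001,0,0],"gripper": 255}])

```text
clock: 11.45
eef_pos: [0.5047, -0.0293, 0.0275]
eef_rot: [-3.141, 0.003, 0.168]
force: [-7.6, -1.7, 0.2]
width: 0.096
gripper_force: 7.1
```

```bash
python3 see.py
```

```text
11.5 tcp s 58.6 tip px [313  94] tip s 155.7 tape end row 96 s 154.0 F [-7.4 -1.3  0.3]
```

That is the hard stop: force rises to 7.6 N with almost no travel. I'm drawing back.

servo_tool(increments=[{"twist": [0,0,0],"offset": [-0.005,0,0],"gripper": 255},{"twist": [0,0,0],"offset": [-0.015,0,0],"gripper": 255},{"twist": [0,0,0],"offset": [-0.03,0,0],"gripper": 255},{"twist": [0,0,0],"offset": [-0.05,0,0],"gripper": 255},{"twist": [0,0,0],"offset": [-0.075,0,0],"gripper": 255},{"twist": [0,0,0],"offset": [-0.08,0,0],"gripper": 255},{"twist": [0,0,0],"offset": [-0.08,0,-0.04],"gripper": 255},{"twist": [0,0,0],"offset": [-0.08,0,-0.072],"gripper": 255},{"twist": [0,0,0],"offset": [-0.08,0,-0.072],"gripper": 255},{"twist": [0,0,0],"offset": [-0.08,0,-0.072],"gripper": 255}], newtons=10)

```text
clock: 12.5
eef_pos: [0.4286, -0.0428, 0.1014]
eef_rot: [3.14, -0.004, 0.168]
force: [-0.9, -0.4, -1.6]
width: 0.101
gripper_force: 10.0
```

```bash
python3 - <<'E'
from h import *
import pickle
c=cam('wrist'); pickle.dump(c,open('c4.pkl','wb')); cv2.imwrite('pics/wrist4.png',c['image'])
s=observe(); print(s['clock'],s['eef_pos'],s['eef_rot'],s['force'])
E
```

```text
12.55 [ 0.42751141 -0.04262787  0.10014603] [ 3.14121274e+00 -1.15745319e-03  1.67734151e-01] [-0.57410737 -0.25038526 -0.2243563 ]
```

View pics/wrist4.png

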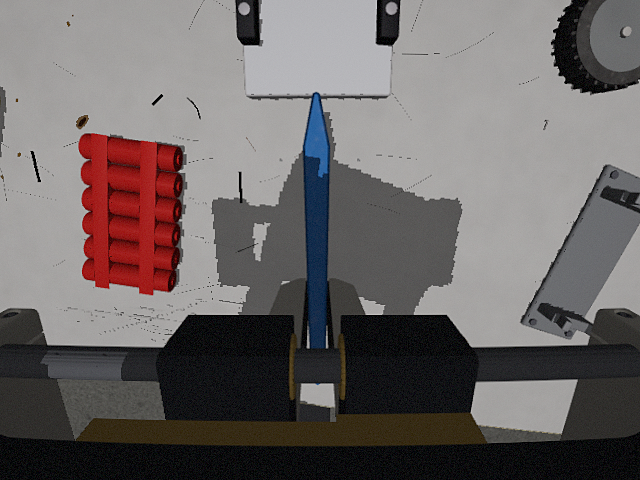

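The spudger is still seated the same in the grip, tip at (315,94), with the mouth of the jig clear. I'm returning it to the rest.

servo_tool(increments=[{"twist": [0,0,0.04],"offset": [-0.005,0.02,0],"gripper": 255},{"twist": [0,0,0.09],"offset": [-0.01,0.05,0],"gripper": 255},{"twist": [0,0,0.15],"offset": [-0.015,0.08,0],"gripper": 255},{"twist": [0,0,0.21],"offset": [-0.02,0.11,0],"gripper": 255},{"twist": [0,0,0.27],"offset": [-0.025,0.14,0],"gripper": 255},{"twist": [0,0,0.31],"offset": [-0.03,0.17,0],"gripper": 255},{"twist": [0,0,0.337],"offset": [-0.0386,0.195,0],"gripper": 255},{"twist": [0,0,0.337],"offset": [-0.0386,0.207,0],"gripper": 255},{"twist": [0,0,0.337],"offset": [-0.0386,0.207,0],"gripper": 255},{"twist": [0,0,0.337],"offset": [-0.0386,0.207,0],"gripper": 255},{"twist": [0,0,0.337],"offset": [-0.0386,0.207,0],"gripper": 255}])

```text
clock: 13.65
eef_pos: [0.4236, -0.2519, 0.0996]
eef_rot: [-3.141, 0.001, -0.168]
force: [0.6, -0.1, -0.4]
width: 0.103
gripper_force: 10.0
```

```bash
python3 - <<'E'
from h import *
c=cam('wrist'); cv2.imwrite('pics/wrist5.png',c['image'])
s=observe(); print(s['clock'],s['eef_pos'],s['eef_rot'],s['force'])
E
```

```text
13.7 [ 0.42372355 -0.25189767  0.09978456] [-3.14105460e+00  5.35567394e-04 -1.67691232e-01] [0.04281844 0.05612658 0.18572133]
```

View pics/wrist5.png

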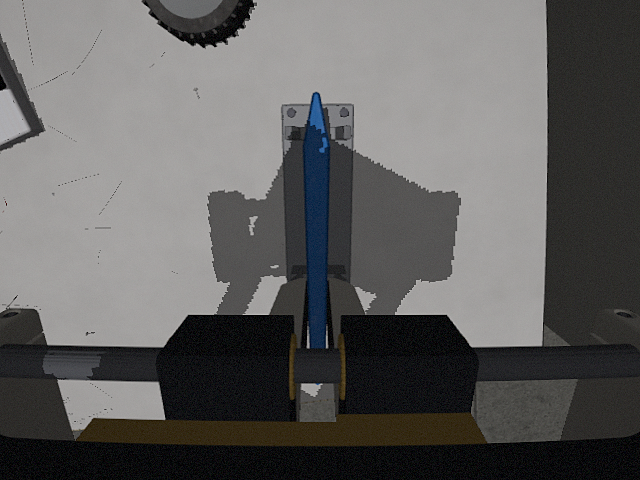

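The spudger at column 316 is aligned over the rest, which spans columns 282-353. I'm lowering it and letting go.

servo_tool(increments=[{"twist": [0,0,0],"offset": [0.002,0.001,0.02],"gripper": 255},{"twist": [0,0,0],"offset": [0.003,0.001,0.04],"gripper": 255},{"twist": [0,0,0],"offset": [0.003,0.001,0.053],"gripper": 255},{"twist": [0,0,0],"offset": [0.003,0.001,0.06],"gripper": 255},{"twist": [0,0,0],"offset": [0.003,0.001,0.064],"gripper": 255},{"twist": [0,0,0],"offset": [0.003,0.001,0.066],"gripper": 255},{"twist": [0,0,0],"offset": [0.003,0.001,0.066],"gripper": 255}])

```text
clock: 14.4
eef_pos: [0.4267, -0.2548, 0.0345]
eef_rot: [3.141, -0.001, -0.169]
force: [0.5, 0.2, -0.1]
width: 0.099
gripper_force: 10.0
```

servo_tool(increments=[{"twist": [0,0,0],"offset": [0,0,0],"gripper": 210},{"twist": [0,0,0],"offset": [0,0,0],"gripper": 190},{"twist": [0,0,0],"offset": [0,0,0],"gripper": 165},{"twist": [0,0,0],"offset": [0,0,0],"gripper": 140},{"twist": [0,0,0],"offset": [0,0,0],"gripper": 130},{"twist": [0,0,0],"offset": [0,0,0],"gripper": 130},{"twist": [0,0,0],"offset": [0,0,-0.02],"gripper": 130},{"twist": [0,0,0],"offset": [0,0,-0.05],"gripper": 130},{"twist": [0,0,0],"offset": [0,0,-0.09],"gripper": 130},{"twist": [0,0,0],"offset": [-0.03,0,-0.14],"gripper": 130},{"twist": [0,0,0],"offset": [-0.03,0,-0.17],"gripper": 130},{"twist": [0,0,0],"offset": [-0.03,0,-0.17],"gripper": 130},{"twist": [0,0,0],"offset": [-0.03,0,-0.17],"gripper": 130}])

```text
clock: 15.7
eef_pos: [0.3974, -0.2501, 0.2052]
eef_rot: [3.14, -0.002, -0.169]
force: [-0.3, -0.4, -1.0]
width: 0.491
gripper_force: 0.0
```

```bash
python3 - <<'E'
from h import *
c=cam('wrist'); s=observe(); e=cam('side')
print(s['clock'],s['eef_pos'],s['force'],s['width'])
m=np.zeros((600,800,3),np.uint8)
m[:300,:400]=cv2.resize(c['image'][40:280,160:480],(400,300)); m[:300,400:]=cv2.resize(e['image'][185:245,375:455],(400,300),interpolation=3)
m[300:,:520]=cv2.resize(e['image'][205:280,230:360],(520,300),interpolation=3)
cv2.imwrite('pics/end.png',m)
E
```

```text
15.75 [ 0.39678515 -0.24947693  0.20359623] [-0.51817714 -1.06086053 -0.40198713] 0.4924867035219213
```

View pics/end.png

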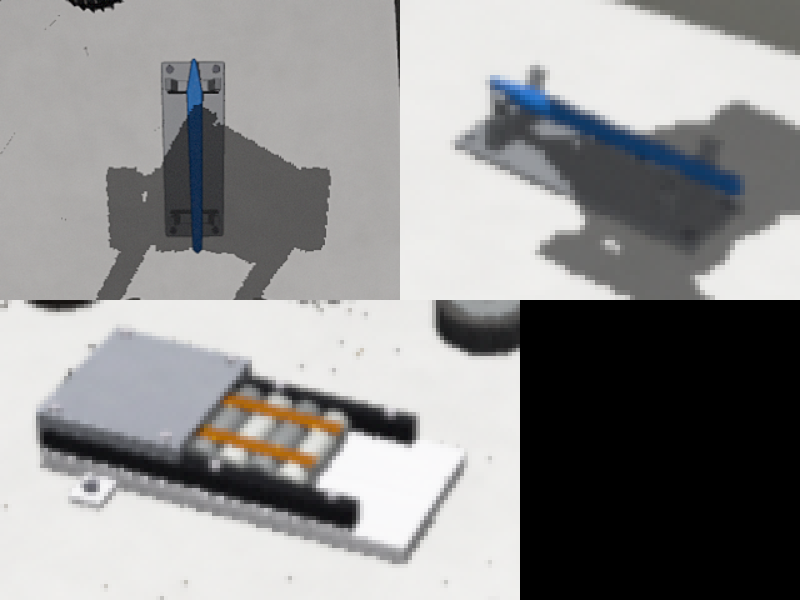

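The spudger lies in both notches, crop (195,60)-(197,250), and the cells are pushed well under the hood and straight in the channel. I'm handing it in.

```bash
python3 -c "
from workcell import order
print(order.finish_job())"
```

```text
the job is handed in; nothing more can be done
None
```

I tapped the cells forward until the push force climbed to about 7.6 N with almost no further travel, which I took as the hidden stop; the spudger is back in both notches and the job is handed in at about 16 s, but no verdict came back.

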